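# Pack the closed specimens in the courier's carrier

### The arm

A 6-joint arm with a two-finger parallel gripper is mounted at the origin on the work surface. World frame = base frame: x ahead of the robot, y to its left, z up, the work surface at z = 0. Lengths are in m, angles in degrees, forces in N, time in s.
With the tool pointing down it reaches from about 0.375 to 0.825 m from the base axis. Payload 5.5 kg.
Tool frame: the origin (TCP) lies on the centre line of the jaws, within the pads' length; the fingertips stand 22 mm ahead of it and the grasp point (between the pads) lies 3 mm ahead of it; x points along the fingers, z is the direction in which the jaws open and shut, and the axes are right-handed (so a half turn about x gives the same grasp; the last joint's range is limited). The gripper opens to 85 mm and grips with 20 to 120 N. Pads are 22 mm wide; open, the fingers measure 114 mm over their backs; the gripper's body (76 mm by 85 mm) begins 54 mm behind the grasp point. The pads swing forward as they close: fully open they stand 13 mm farther back than shut.
Start: joints at [67.609, 17.962, -2.699, 69.339, 0, 90], TCP at [0.229, 0.555, 0.253] pointing down, gripper open.
Joint ranges: [-152.73, 152.73], [-39.44, 99.34], [-58.76, 71.6], [-118.89, 123.64], [-81.53, 83.1], [-180, 180]. Speed limits (degrees/s): [136.94, 136.94, 172.46, 180, 180, 180].

### API

Orientations are given as a 3x3 rotation matrix whose columns are the frame's x, y, z axes.
In Python, from plant import r gives the robot as it stands. The module is installed in compiled form; this text tells all that it offers.
- The arm moves only by the tool carry_out, never from a script. Its argument "motion" is a list of rows, each a list of 5 numbers: the shift along the tool's x, y, z in mm, then the turn about the tool's x in degrees, then the gripper command: -1 is shut, 1 is fully open, values between are in proportion. In form: [[x, y, z, roll, hand], ...]. A call has exactly 5 rows; each row is the pose to reach, as a shift and turn from the pose measured when the call began, along the tool's axes at that moment; what a row does not reach only later rows make up. A row lasts 1/10 s, in which the tool goes at most 50 mm and 8.59 degrees, less where a joint would pass 70% of its speed; a pose out of reach is approached as far as the arm can. A call with a gripper value outside its range is refused whole. The fingers move at their own pace and stop on an object; "newtons" is the grip in N (left out, the last holds). Time passes only in rows, so rows that repeat a pose let the fingers close, or fill a call up. It gives the time, the measured TCP pose, the force and the opening at its end, in the units of the state.
- r.read_state(): the state, without advancing time (a new reading comes with each control period).
- r.grab_frame(name): name is "scene" or "top"; returns (picture, depth): 400x640x3 uint8, red, green, blue; 400x640 float32, m along the optical axis (not along the pixel's ray), 0 where there is no reading.
- r.get_calibration(name): a dict with "fx", "fy", "cx", "cy" (pixels), "k1" (the pictures are not rectified: a ray, as slopes to the right and down, at radius r is drawn at 1 + k1 r^2 times it, then the intrinsics apply), "world_from_camera" (4x4, takes a point from camera to world coordinates). Camera axes: x right, y up, looking along -z (the intrinsics and any distortion apply to the point x, -y, -z); pixel columns grow to the right and rows downward; lengths in m; the calibration is good to about 2 mm. A picture is of the moment at which its call begins. get_calibration takes no time and is no camera call.
- r.job_done(): hands the job in, once; it reports no verdict.
The state is a dict: "t": time; "joint_positions": joint angles; "qvel": joint speeds; "effort": joint torques, N m; "tcp_pos": TCP position; "tcp_rot": TCP orientation; "wrist_force": force on the tool from outside, world axes, zero at the start; "moment": the same for the moment, N m; "opening": opening from 0.0 (shut) to 1.0 (fully open).
Only numpy, scipy, OpenCV 4.12 (cv2) and the standard library are available. Lean on these libraries where they do the work, as an engineer would, in place of code of your own. Each camera call takes 0.05 s, during which the arm holds its last target. There are 200 camera calls.

### The job

Pack the carrier tray for the courier: set each of the four closed containers on the bench (large pot, medium pot, tall bottle and slide mailer) upright into the insert with the pocket made for it, right down on the pocket's floor, and let go. Set them down without dropping them or tipping them over, and leave the two pots that have no lid standing where they are.

Things in the scene. Friction and masses are not known exactly. Their poses are not given: they have to be found in the camera images.
- pot_large: The large closed specimen pot: round, off-white plastic with a white cap; body 54 mm across, ribbed screw lid 59 mm across and 16 mm tall at the top, 74 mm tall in all, about 0.1 kg. Stands upright on the bench. Origin: centre of its underside, z up.
- pot_medium: The medium closed specimen pot: round, off-white plastic with a white cap; body 40 mm across, ribbed screw lid 44 mm across and 14 mm tall at the top, 64 mm tall in all, about 0.06 kg. Stands upright on the bench. Origin: centre of its underside, z up.
- bottle: The tall closed sample bottle: round and slim, off-white plastic with a white cap; body 28 mm across, ribbed screw cap 32 mm across and 18 mm tall at the top, 86 mm tall in all, about 0.045 kg. Stands upright on the bench. Origin: centre of its underside, z up.
- mailer: The closed slide mailer, a narrow rectangular box standing on end: off-white plastic with a white cap; body 38 (x) x 26 (y) mm, cap 42 (x) x 30 (y) mm and 22 mm tall at the top (with a 4 mm snap tab on its +x side), 84 mm tall in all, about 0.05 kg. Origin: centre of its underside, z up, x along its wider side.
- open_large: A large pot with no lid: open, hollow, off-white round cup 54 mm across and 70 mm tall, wall 3 mm, two thread rings at its rim, light (0.035 kg). Stays where it is. Origin: centre of its underside, z up.
- open_medium: A medium pot with no lid: open, hollow, off-white round cup 40 mm across and 60 mm tall, wall 3 mm, two thread rings at its rim, light (0.022 kg). Stays where it is. Origin: centre of its underside, z up.
- insert_large: Dark grey insert, 95 x 95 x 30 mm, one of four lying two by two, 96 mm apart, in the fixed white carrier tray (206 mm square, rim 34 mm high, wire handle folded down outside); its top is 36 mm above the bench. In its middle a round pocket for the large pot, 66 mm across, 22 mm deep. Origin: centre of its underside, 6 mm above the bench; pocket floor 8 mm above that. z up, x and y along its sides. Fixed.
- insert_medium: Dark grey insert, 95 x 95 x 30 mm, one of four lying two by two, 96 mm apart, in the fixed white carrier tray (206 mm square, rim 34 mm high, wire handle folded down outside); its top is 36 mm above the bench. In its middle a round pocket for the medium pot, 51 mm across, 22 mm deep. Origin: centre of its underside, 6 mm above the bench; pocket floor 8 mm above that. z up, x and y along its sides. Fixed.
- insert_bottle: Dark grey insert, 95 x 95 x 30 mm, one of four lying two by two, 96 mm apart, in the fixed white carrier tray (206 mm square, rim 34 mm high, wire handle folded down outside); its top is 36 mm above the bench. In its middle a round pocket for the tall bottle, 38 mm across, 22 mm deep. Origin: centre of its underside, 6 mm above the bench; pocket floor 8 mm above that. z up, x and y along its sides. Fixed.
- insert_mailer: Dark grey insert, 95 x 95 x 30 mm, one of four lying two by two, 96 mm apart, in the fixed white carrier tray (206 mm square, rim 34 mm high, wire handle folded down outside); its top is 36 mm above the bench. In its middle a rectangular pocket for the slide mailer, 48 (x) x 36 (y) mm, 22 mm deep. Origin: centre of its underside, 6 mm above the bench; pocket floor 8 mm above that. z up, x and y along its sides. Fixed.
Things that resemble listed ones, but are neither listed nor needed, are in the scene too. What is shaped like the mailer but pink is not meant. Leave any blue or red look-alike of the pot_medium alone.

How it is judged (in metres and radians):
At the end, for the whole second after the job is handed in: Each of the four closed containers stands in its own insert: within 10 mm of the pocket's centre, its underside no more than 6 mm above the pocket's floor, within 0.15 rad of upright, released and at rest; the two pots without lids stand upright within 20 mm of where they began (horizontal distance between pot_large and insert_large below 0.01 m and z of pot_large in the frame of insert_large below 0.014 m and angle between each of pot_large, pot_medium, bottle, mailer, open_large, open_medium's own z axis and vertical below 0.15 rad and linear speed of each of pot_large, pot_medium, bottle, mailer below 0.02 m/s and angular speed of each of pot_large, pot_medium, bottle, mailer below 0.2 rad/s and horizontal distance between pot_medium and insert_medium below 0.01 m and z of pot_medium in the frame of insert_medium below 0.014 m and horizontal distance between bottle and insert_bottle below 0.01 m and z of bottle in the frame of insert_bottle below 0.014 m and horizontal distance between mailer and insert_mailer below 0.01 m and z of mailer in the frame of insert_mailer below 0.014 m and distance of each of open_large, open_medium from where it was at the start of the episode below 0.02 m); the robot touches nothing.
It fails at once if a closed container is tipped over (more than 50 degrees) (angle between any of pot_large, pot_medium, bottle, mailer's own z axis and vertical above 0.87 rad).
It fails at once if a closed container is dropped (loose from the fingers and faster than 0.8 m/s, a fall of some 35 mm) ((linear speed of pot_large above 0.8 m/s and contact force between the fingers and pot_large below 0.05 N) or (linear speed of pot_medium above 0.8 m/s and contact force between the fingers and pot_medium below 0.05 N) or (linear speed of bottle above 0.8 m/s and contact force between the fingers and bottle below 0.05 N) or (linear speed of mailer above 0.8 m/s and contact force between the fingers and mailer below 0.05 N)).
It fails at once if the large pot without a lid is moved more than 20 mm or knocked over (distance of open_large from where it was at the start of the episode above 0.02 m or angle between open_large's own z axis and vertical above 0.4 rad).
It fails at once if the medium pot without a lid is moved more than 20 mm or knocked over (distance of open_medium from where it was at the start of the episode above 0.02 m or angle between open_medium's own z axis and vertical above 0.4 rad).
It also fails if it takes over 128 s, if anything falls off the work surface, if the arm or the gripper's body presses on something with over 40 N, if the wrist force passes 120 N, or if a joint passes its speed limit or range.

## Working session

There is one attempt and no reset: what is moved stays moved. The work goes in short steps, Python scripts to look and compute and a tool call to move; the robot and the scene stay as the last step left them, time stands still between calls to the robot, and variables do not carry over. Pictures are saved under pics/ and viewed, about 12 in all and at most 16, crops included, and the job is handed in when it is done.

Besides the shell and the picture viewer there is one more tool, called after ">>>" as name([rows], argument=value, ...), one row to a line, values as JSON. carry_out: Moves the arm, as the interface text tells. Its arguments: {"type":"object","properties":{"motion":{"type":"array"},"newtons":{"type":"number"}},"required":["motion"]}

```bash
mkdir -p pics
python3 - <<'E'
from plant import r
import cv2,numpy as np
s=r.read_state();print(s)
for n in("scene","top"):
    p,d=r.grab_frame(n);cv2.imwrite(f"pics/{n}0.png",p[:,:,::-1]);np.savez(f"{n}0.npz",p=p,d=d);print(r.get_calibration(n),(d>0).mean())
E
```

```text
{'t': 0.0, 'joint_positions': array([ 6.76086795e+01,  1.80042462e+01, -2.75374064e+00,  6.93379225e+01,
        1.89107343e-03,  8.99990550e+01]), 'qvel': array([ 0.04349337, -0.03790745,  0.01629113, -0.17294773,  0.01616644,
        0.01069635]), 'effort': array([-7.70034203e-04, -5.39592969e+01,  3.39749086e+01,  1.91032357e-02,
        5.30663863e-05, -6.14261964e-06]), 'tcp_pos': array([0.22834989, 0.55428342, 0.25243766]), 'tcp_rot': array([[-6.68169324e-04, -9.24610011e-01,  3.80914533e-01],
       [-1.53515322e-03,  3.80915118e-01,  9.24608737e-01],
       [-9.99998598e-01,  3.30330210e-05, -1.67393384e-03]]), 'wrist_force': array([ 0.26369861, -0.4186522 , -0.3862489 ]), 'moment': array([-0.0017172 , -0.02307501, -0.00583843]), 'opening': 1.000006520640748}
{'fx': 479.1748770688339, 'fy': 479.1748770688339, 'cx': 315.34006392161257, 'cy': 191.09534709561242, 'k1': -0.03577630076540082, 'world_from_camera': array([[-0.25181574, -0.74292403,  0.62020377,  1.27219128],
       [ 0.96777139, -0.19151225,  0.16352854,  0.25917342],
       [-0.00271266,  0.64139452,  0.76720643,  0.91102948],
       [ 0.        ,  0.        ,  0.        ,  1.        ]])} 0.99609765625
{'fx': 393.9175778175267, 'fy': 393.9175778175267, 'cx': 318.2936673869388, 'cy': 203.75039030191087, 'k1': -0.039514506033961054, 'world_from_camera': array([[-3.50199219e-04,  9.89750983e-01, -1.42803601e-01,
         4.33791126e-01],
       [-9.99954240e-01,  1.01862446e-03,  9.51213936e-03,
         9.63136658e-02],
       [ 9.56011253e-03,  1.42800397e-01,  9.89705335e-01,
         9.76640209e-01],
       [ 0.00000000e+00,  0.00000000e+00,  0.00000000e+00,
         1.00000000e+00]])} 0.99614453125
```

View pics/top0.png

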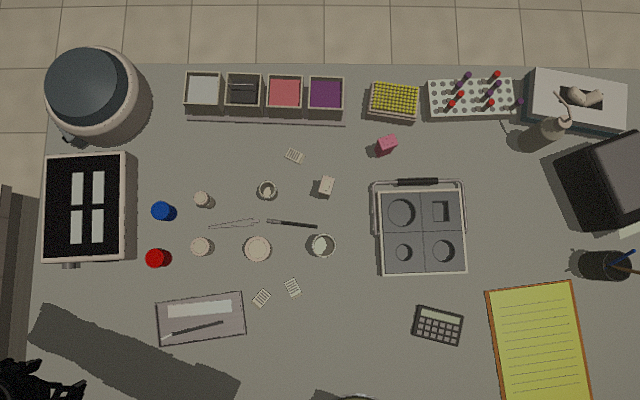

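View pics/scene0.png

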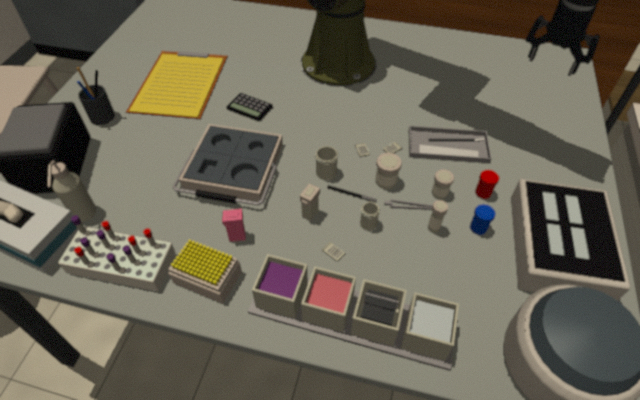

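The top view shows the containers at bottle (202,199), medium pot (201,246), large pot (257,249) and mailer (327,185). The open pots are at (267,189) and (321,245). Pockets: large (401,212), mailer (440,210), bottle (403,252) and medium (443,251). The scene view agrees with this layout.

```bash
cat > h.py <<'E'
import numpy as np,cv2
from plant import r
def rays(n):
    c=r.get_calibration(n);K=np.array([[c['fx'],0,c['cx']],[0,c['fy'],c['cy']],[0,0,1]])
    v,u=np.mgrid[:400,:640]
    p=cv2.undistortPoints(np.stack([u,v],-1).reshape(-1,1,2).astype(float),K,np.array([c['k1'],0,0,0,0])).reshape(400,640,2)
    T=c['world_from_camera'];D=np.dstack([p[...,0],-p[...,1],-np.ones((400,640))])@T[:3,:3].T
    return D,T[:3,3]
def proj(n,P):
    c=r.get_calibration(n);T=c['world_from_camera'];q=(np.array(P)-T[:3,3])@T[:3,:3];a=np.array([q[0],-q[1]])/-q[2]
    a=a*(1+c['k1']*(a@a));return a[0]*c['fx']+c['cx'],a[1]*c['fy']+c['cy']
def shape(n,d,xy,h,tol=.004,rad=.05,hole=False):
    "points near xy at height h (or, hole: below h), cast on plane h -> centre, rect, circle r"
    D,o=rays(n);W=o+D*d[...,None]
    Q=o+D*((h-o[2])/D[...,2])[...,None]
    m=np.linalg.norm(Q[...,:2]-xy,axis=2)<rad
    m&=(W[...,2]<h-.006) if hole else (abs(W[...,2]-h)<tol)
    k,l,st,ce=cv2.connectedComponentsWithStats(m.astype(np.uint8))
    i=1+np.argmax(st[1:,4]);P=Q[l==i]
    c,rr=cv2.minEnclosingCircle(P[:,:2].astype(np.float32)*1000);R=cv2.minAreaRect(P[:,:2].astype(np.float32)*1000)
    return dict(mean=P[:,:2].mean(0).round(4)*1000,circ=np.round(c,1),r=round(rr,1),rect=np.round([*R[0],*R[1],R[2]],1),n=len(P),z=round(float(np.median(W[l==i][:,2]))*1000,1),zmax=round(float(W[m][:,2].max())*1000,1))
E
cat > m.py <<'E'
from h import *
S=dict(pot_large=(257,249,.074),pot_medium=(201,246,.064),bottle=(202,199,.086),mailer=(327,183,.084),open_large=(321,245,.070),open_medium=(267,189,.06),
 insert_large=(401,212,.036),insert_medium=(443,251,.036),insert_bottle=(403,252,.036),insert_mailer=(440,210,.036))
D,o=rays("top");dt=np.load("top0.npz")['d'];ds=np.load("scene0.npz")['d']
for k,(u,v,h) in S.items():
    q=o+D[v,u]*((h-o[2])/D[v,u,2])
    for n,d in(("top",dt),("scene",ds)):
        s=shape(n,d,q[:2],h,hole=k.startswith("ins"),rad=.045 if k.startswith("ins") else .04)
        print(k,n,*[f"{a}={b}" for a,b in s.items()])
E
python3 m.py
```

```text
pot_large top mean=[460.9 227.2] circ=[460.9 227.4] r=30.2 rect=[460.9 226.7  57.9  57.9  81.9] n=508 z=72.9 zmax=77.2
pot_large scene mean=[463.2 228.6] circ=[463.2 228.7] r=31.1 rect=[462.9 228.6  59.3  58.2  14.5] n=355 z=73.9 zmax=77.9
pot_medium top mean=[466.7 362.5] circ=[466.7 362. ] r=23.1 rect=[467.2 362.7  44.1  43.6  64.3] n=290 z=62.9 zmax=67.3
pot_medium scene mean=[468.4 362.7] circ=[469.1 362.5] r=23.0 rect=[467.9 362.5  43.5  43.2  24.8] n=201 z=64.2 zmax=67.8
bottle top mean=[577.3 358.5] circ=[577.1 358.6] r=16.4 rect=[576.5 358.8  30.2  32.3   0. ] n=151 z=84.8 zmax=88.6
bottle scene mean=[578.8 358.6] circ=[579.2 359.7] r=17.3 rect=[579.5 358.8  30.6  30.8  14.4] n=132 z=85.6 zmax=89.4
mailer top mean=[607.3  69.9] circ=[607.5  69.9] r=24.0 rect=[607.6  69.7  29.7  41.6  74.7] n=219 z=82.8 zmax=86.7
mailer scene mean=[609.8  71.3] circ=[609.   71.5] r=23.6 rect=[610.1  71.3  30.6  43.2  75.1] n=194 z=83.4 zmax=87.3
open_large top mean=[469.6  74. ] circ=[469.3  74.9] r=27.8 rect=[469.6  74.8  52.9  54.2  71.6] n=103 z=68.2 zmax=73.8
open_large scene mean=[472.2  
[... 695 characters left out ...]
0.    87.7] n=351 z=12.8 zmax=30.0
insert_medium scene mean=[ 461.1 -210.1] circ=[ 459.6 -211.4] r=25.6 rect=[ 461.  -209.9   44.9   48.3   14.3] n=192 z=15.4 zmax=29.9
insert_bottle top mean=[ 453.6 -116.5] circ=[ 453.2 -117.1] r=19.5 rect=[ 453.7 -116.8   36.6   34.2   44.4] n=191 z=13.1 zmax=30.0
insert_bottle scene mean=[ 458.1 -114. ] circ=[ 457.  -114.2] r=18.4 rect=[ 457.2 -114.4   32.6   34.7   51. ] n=103 z=15.8 zmax=29.1
insert_mailer top mean=[ 552.5 -206.9] circ=[ 553.3 -207.8] r=28.1 rect=[ 552.4 -206.8   49.2   36.3    3.7] n=283 z=13.2 zmax=29.9
insert_mailer scene mean=[ 556.7 -206.5] circ=[ 555.5 -207. ] r=26.7 rect=[ 556.2 -207.1   45.9   34.6    2.5] n=183 z=14.9 zmax=29.9
```

Both cameras agree to about 2–3 mm and the sizes match. I'll start with the large pot, rolling so that the tool's y and z lie along world +y and +x.

>>> carry_out([
  [0,-34,-21,8.5,0.9],
  [0,-68,-42,17,0.9],
  [0,-102,-63,25.5,0.9],
  [0,-136,-84,34,0.9],
  [0,-170,-106,42.5,0.9],
], newtons=40)

```text
t: 0.6
tcp_pos: [0.3457, 0.3901, 0.2523]
tcp_rot: [[-0.001, -0.419, 0.908], [-0.002, 0.908, 0.419], [-1.0, -0.001, -0.002]]
wrist_force: [-0.6, 0.9, -0.0]
opening: 0.95
```

>>> carry_out([
  [0,0,0,8,0.9],
  [0,0,0,16,0.9],
  [0,0,0,25,0.9],
  [0,0,0,25.1,0.9],
  [0,0,0,25.1,0.9],
])

```text
t: 1.1
tcp_pos: [0.3456, 0.39, 0.2521]
tcp_rot: [[-0.001, 0.002, 1.0], [-0.002, 1.0, -0.002], [-1.0, -0.002, -0.001]]
wrist_force: [0.9, 0.5, -0.1]
opening: 0.95
```

```bash
python3 -c "
from plant import r
s=r.read_state();print(s['t'],s['tcp_pos'].round(4),s['tcp_rot'].round(3),s['joint_positions'].round(1),s['opening'])"
```

```text
1.1 [0.3456 0.39   0.2521] [[-0.001  0.002  1.   ]
 [-0.002  1.    -0.002]
 [-1.    -0.002 -0.001]] [ 48.5   9.6 -13.6  67.   -0.  138.6] 0.9496150305010628
```

>>> carry_out([
  [0,-40,29,0,0.9],
  [5,-80,58,0,0.9],
  [20,-120,87,0,0.9],
  [40,-162,116,0,0.9],
  [60,-162,116,0,0.9],
])

```text
t: 1.6
tcp_pos: [0.4639, 0.2243, 0.1923]
tcp_rot: [[0.001, 0.004, 1.0], [-0.003, 1.0, -0.004], [-1.0, -0.003, 0.001]]
wrist_force: [-0.8, 0.6, -0.2]
opening: 0.951
```

Run:
```python
from h import *
s=r.read_state();print(s['tcp_pos'].round(4))
p,d=r.grab_frame("scene");cv2.imwrite("pics/s1.png",cv2.resize(p[60:280,250:550,::-1],None,fx=2.5,fy=2.5))
print(proj("scene",s['tcp_pos']))
```

```text
[0.4639 0.2243 0.1923]
(np.float64(392.95859504150616), np.float64(125.00584398109469))
```

View pics/s1.png

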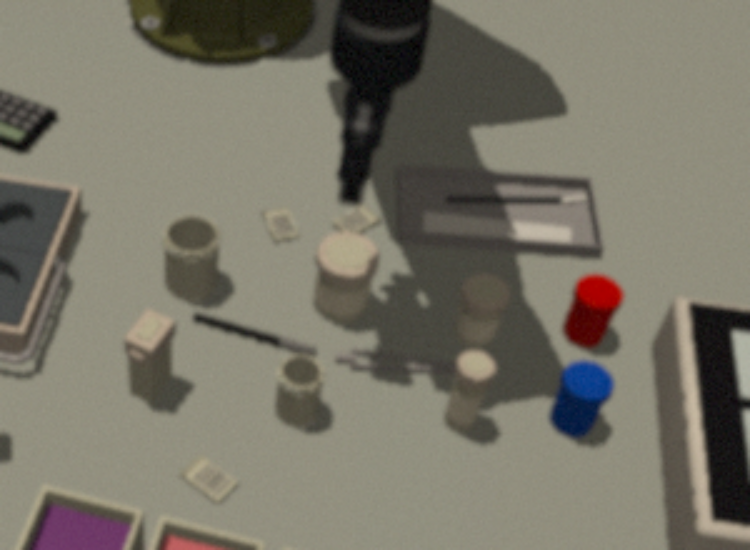

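The gripper hangs over the large pot: tips at crop (350,195), pot at (345,250). Descending.

>>> carry_out([
  [30,4,-2,0,0.9],
  [60,4,-2,0,0.9],
  [90,4,-2,0,0.9],
  [110,4,-2,0,0.9],
  [123,4,-2,0,0.9],
])

```text
t: 2.15
tcp_pos: [0.4573, 0.2278, 0.0638]
tcp_rot: [[-0.007, 0.001, 1.0], [-0.006, 1.0, -0.001], [-1.0, -0.006, -0.007]]
wrist_force: [0.1, -0.2, -0.3]
opening: 0.947
```

>>> carry_out([
  [0,0,0,0,0.5],
  [0,0,0,0,0],
  [0,0,0,0,0],
  [0,0,0,0,0],
  [0,0,0,0,0],
])

```text
t: 2.65
tcp_pos: [0.4577, 0.228, 0.0645]
tcp_rot: [[-0.006, 0.001, 1.0], [-0.005, 1.0, -0.001], [-1.0, -0.005, -0.006]]
wrist_force: [-0.4, 0.2, -1.0]
opening: 0.676
```

>>> carry_out([
  [0,0,0,0,0],
  [0,0,0,0,0],
  [0,0,0,0,0],
  [0,0,0,0,0],
  [0,0,0,0,0],
])

```text
t: 3.15
tcp_pos: [0.4577, 0.228, 0.0645]
tcp_rot: [[-0.006, 0.001, 1.0], [-0.005, 1.0, -0.001], [-1.0, -0.005, -0.006]]
wrist_force: [-0.1, -1.1, -1.3]
opening: 0.673
```

>>> carry_out([
  [-10,0,0,0,-1],
  [-45,0,0,0,-1],
  [-85,0,0,0,-1],
  [-120,0,0,0,-1],
  [-145,0,0,0,-1],
])

```text
t: 3.65
tcp_pos: [0.4592, 0.2291, 0.2129]
tcp_rot: [[-0.003, 0.0, 1.0], [-0.004, 1.0, -0.0], [-1.0, -0.004, -0.003]]
wrist_force: [0.7, 1.1, -1.9]
opening: 0.676
```

>>> carry_out([
  [0,-20,6,0,-1],
  [0,-55,15,0,-1],
  [0,-95,26,0,-1],
  [0,-135,37,0,-1],
  [0,-170,46,0,-1],
])

```text
t: 4.15
tcp_pos: [0.5055, 0.0574, 0.2143]
tcp_rot: [[-0.002, 0.001, 1.0], [-0.004, 1.0, -0.001], [-1.0, -0.004, -0.002]]
wrist_force: [0.1, -0.4, -0.8]
opening: 0.673
```

>>> carry_out([
  [0,-40,11,0,-1],
  [0,-80,22,0,-1],
  [0,-120,33,0,-1],
  [0,-155,42,0,-1],
  [0,-170,46,0,-1],
])

```text
t: 4.65
tcp_pos: [0.5519, -0.1157, 0.2156]
tcp_rot: [[-0.001, 0.004, 1.0], [-0.005, 1.0, -0.004], [-1.0, -0.005, -0.001]]
wrist_force: [1.0, 1.2, -1.6]
opening: 0.673
```

>>> carry_out([
  [0,0,0,0,-1],
  [0,0,0,0,-1],
  [0,0,0,0,-1],
  [0,0,0,0,-1],
  [0,0,0,0,-1],
])

```text
t: 5.15
tcp_pos: [0.5518, -0.1146, 0.2157]
tcp_rot: [[-0.001, 0.002, 1.0], [-0.005, 1.0, -0.002], [-1.0, -0.005, -0.001]]
wrist_force: [-0.4, -0.3, -1.1]
opening: 0.678
```

```bash
cat > look.py <<'E'
from h import *
import sys
s=r.read_state();print(s['t'],s['tcp_pos'].round(4),s['opening'].round(3),s['joint_positions'].round(0))
p,d=r.grab_frame("scene");np.savez("scene_l.npz",p=p,d=d)
u,v=map(int,proj("scene",s['tcp_pos']));u=min(max(u,110),530);v=min(max(v,90),310);print(u,v)
cv2.imwrite(f"pics/{sys.argv[1]}.png",cv2.resize(p[v-90:v+90,u-110:u+110,::-1],None,fx=3,fy=3))
E
python3 look.py a1
```

```text
Traceback (most recent call last):
  File "look.py", line 3, in <module>
    s=r.read_state();print(s['t'],s['tcp_pos'].round(4),s['opening'].round(3),s['joint_positions'].round(0))
                                                        ^^^^^^^^^^^^^^^^^^
AttributeError: 'float' object has no attribute 'round'
```

>>> carry_out([
  [20,3,-1,0,-1],
  [50,3.5,-1,0,-1],
  [80,3.5,-1,0,-1],
  [100,3.5,-1,0,-1],
  [105,3.5,-1,0,-1],
])

```text
t: 5.65
tcp_pos: [0.5487, -0.1106, 0.1083]
tcp_rot: [[-0.005, 0.001, 1.0], [-0.004, 1.0, -0.001], [-1.0, -0.004, -0.005]]
wrist_force: [-0.0, -0.2, -1.6]
opening: 0.673
```

```bash
sed -i "s/s\['opening'\].round(3)/round(s['opening'],3)/" look.py; python3 look.py a1
```

```text
5.65 [ 0.5487 -0.1106  0.1083] 0.673 [-11.  20. -20.  50.  -0.  79.]
241 151
```

View pics/a1.png

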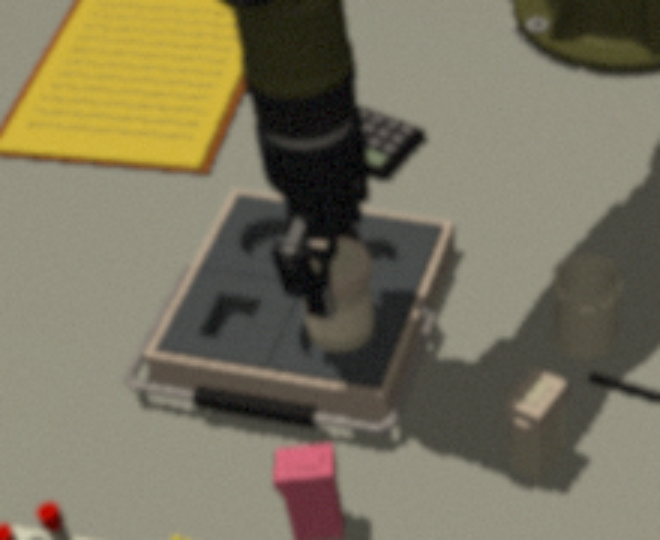

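The pot hangs upright just above its pocket, at crop (340,310). Lowering it the rest of the way.

>>> carry_out([
  [3,-1,2,0,-1],
  [8,-1,2,0,-1],
  [15,-1,2,0,-1],
  [21,-1,2,0,-1],
  [25,-1,2,0,-1],
])

```text
t: 6.2
tcp_pos: [0.5509, -0.1119, 0.0834]
tcp_rot: [[-0.005, 0.001, 1.0], [-0.004, 1.0, -0.001], [-1.0, -0.004, -0.005]]
wrist_force: [0.3, -0.0, -1.9]
opening: 0.673
```

>>> carry_out([
  [1,0,0,0,-1],
  [2,0,0,0,-1],
  [3,0,0,0,-1],
  [3.5,0,0,0,-1],
  [3.5,0,0,0,-1],
])

```text
t: 6.7
tcp_pos: [0.551, -0.1119, 0.08]
tcp_rot: [[-0.005, 0.001, 1.0], [-0.004, 1.0, -0.001], [-1.0, -0.004, -0.005]]
wrist_force: [-0.2, -0.6, -1.5]
opening: 0.674
```

>>> carry_out([
  [0.5,0,0,0,-1],
  [1,0,0,0,-1],
  [1.5,0,0,0,-1],
  [2,0,0,0,-1],
  [2,0,0,0,-1],
])

```text
t: 7.2
tcp_pos: [0.5511, -0.112, 0.0784]
tcp_rot: [[-0.004, 0.001, 1.0], [-0.004, 1.0, -0.001], [-1.0, -0.004, -0.004]]
wrist_force: [-0.7, 0.2, 3.3]
opening: 0.671
```

>>> carry_out([
  [0,0,0,0,0.5],
  [0,0,0,0,0.65],
  [0,0,0,0,0.7],
  [0,0,0,0,0.7],
  [-5,0,0,0,0.7],
])

```text
t: 7.7
tcp_pos: [0.5505, -0.1119, 0.0829]
tcp_rot: [[-0.006, 0.001, 1.0], [-0.004, 1.0, -0.001], [-1.0, -0.004, -0.005]]
wrist_force: [-0.1, 0.1, -0.2]
opening: 0.848
```

>>> carry_out([
  [-15,0,0,0,0.7],
  [-45,0,0,0,0.7],
  [-80,0,0,0,0.7],
  [-105,0,0,0,0.7],
  [-120,0,0,0,0.7],
])

```text
t: 8.2
tcp_pos: [0.5523, -0.1116, 0.2058]
tcp_rot: [[-0.002, 0.001, 1.0], [-0.005, 1.0, -0.001], [-1.0, -0.005, -0.002]]
wrist_force: [0.5, -0.3, -0.1]
opening: 0.849
```

>>> carry_out([
  [0,40,-7,0,0.5],
  [0,85,-15,0,0.3],
  [0,130,-23,0,0.3],
  [0,175,-31,0,0.3],
  [0,220,-39,0,0.3],
])

```text
t: 8.7
tcp_pos: [0.5131, 0.1101, 0.2055]
tcp_rot: [[-0.001, 0.002, 1.0], [-0.004, 1.0, -0.002], [-1.0, -0.004, -0.001]]
wrist_force: [0.9, -0.4, 1.0]
opening: 0.65
```

Run:
```python
from h import *
s=r.read_state();print(s['t'],s['tcp_pos'].round(4),s['opening'])
p,d=r.grab_frame("scene")
print(shape("scene",d,(.551,-.112),.088,rad=.04))
p,d=r.grab_frame("top")
print(shape("top",d,(.551,-.112),.088,rad=.04))
```

```text
8.7 [0.5131 0.1101 0.2055] 0.6499723874355116
{'mean': array([ 557.2, -110.3]), 'circ': array([ 557. , -109.3]), 'r': 31.2, 'rect': array([ 557.1, -110.2,   58.9,   60.1,   14.4]), 'n': 367, 'z': 87.7, 'zmax': 91.7}
{'mean': array([ 554.6, -112.2]), 'circ': array([ 554.3, -111.7]), 'r': 29.8, 'rect': array([ 553.9, -111.6,   57.5,   57.8,   88.4]), 'n': 494, 'z': 86.8, 'zmax': 91.7}
```

The pot stands in its pocket, with its lid at 88 mm as expected. It sits about +5 mm in x of the pocket in camera terms. The robot frame therefore appears to be offset from the cameras by about −4.5 mm in x, and I'll apply that from now on.

>>> carry_out([
  [0,45,-9,0,0.5],
  [0,90,-18,0,0.5],
  [0,135,-27,0,0.5],
  [0,180,-36,0,0.5],
  [0,215,-43,0,0.5],
])

```text
t: 9.3
tcp_pos: [0.4683, 0.3296, 0.2053]
tcp_rot: [[-0.001, -0.006, 1.0], [-0.002, 1.0, 0.006], [-1.0, -0.002, -0.001]]
wrist_force: [1.2, -0.1, -0.9]
opening: 0.751
```

>>> carry_out([
  [10,37,-7,0,0.5],
  [40,37,-7,0,0.5],
  [55,37,-7,0,0.5],
  [60,37,-7,0,0.5],
  [60,37,-7,0,0.5],
])

```text
t: 9.8
tcp_pos: [0.4609, 0.3656, 0.1448]
tcp_rot: [[-0.002, -0.005, 1.0], [-0.003, 1.0, 0.005], [-1.0, -0.003, -0.002]]
wrist_force: [-0.4, 0.7, -0.1]
opening: 0.75
```

>>> carry_out([
  [25,-3,2,0,0.5],
  [50,-3,2,0,0.5],
  [70,-3,2.5,0,0.5],
  [85,-3,2.5,0,0.5],
  [87,-3,2.5,0,0.5],
])

```text
t: 10.3
tcp_pos: [0.4632, 0.3615, 0.0573]
tcp_rot: [[-0.003, -0.004, 1.0], [-0.004, 1.0, 0.004], [-1.0, -0.004, -0.003]]
wrist_force: [-0.3, -0.3, -0.1]
opening: 0.752
```

>>> carry_out([
  [0,0,0,0,0.3],
  [0,0,0,0,0.1],
  [0,0,0,0,0],
  [0,0,0,0,-0.4],
  [0,0,0,0,-1],
])

```text
t: 10.8
tcp_pos: [0.4644, 0.3623, 0.059]
tcp_rot: [[-0.001, -0.004, 1.0], [-0.002, 1.0, 0.004], [-1.0, -0.002, -0.001]]
wrist_force: [0.7, -0.2, 6.7]
opening: 0.493
```

>>> carry_out([
  [0,0,0,0,-1],
  [0,0,0,0,-1],
  [0,0,0,0,-1],
  [0,0,0,0,-1],
  [0,0,0,0,-1],
])

```text
t: 11.3
tcp_pos: [0.4644, 0.3623, 0.0591]
tcp_rot: [[-0.001, -0.004, 1.0], [-0.002, 1.0, 0.004], [-1.0, -0.002, -0.001]]
wrist_force: [-0.2, -0.4, 1.7]
opening: 0.498
```

>>> carry_out([
  [-10,0,0,0,-1],
  [-45,0,0,0,-1],
  [-85,0,0,0,-1],
  [-120,0,0,0,-1],
  [-145,0,0,0,-1],
])

```text
t: 11.8
tcp_pos: [0.4651, 0.3631, 0.2074]
tcp_rot: [[0.001, -0.004, 1.0], [-0.001, 1.0, 0.004], [-1.0, -0.001, 0.001]]
wrist_force: [1.9, 0.6, -1.1]
opening: 0.498
```

>>> carry_out([
  [0,-20,0,0,-1],
  [0,-60,-1,0,-1],
  [0,-100,-2,0,-1],
  [0,-142,-3,0,-1],
  [0,-184,-4,0,-1],
])

```text
t: 12.3
tcp_pos: [0.4605, 0.1765, 0.2066]
tcp_rot: [[-0.0, -0.004, 1.0], [-0.002, 1.0, 0.004], [-1.0, -0.002, -0.0]]
wrist_force: [-0.1, 0.2, 0.0]
opening: 0.503
```

>>> carry_out([
  [0,-42,0,0,-1],
  [0,-84,-1,0,-1],
  [0,-126,-2,0,-1],
  [0,-168,-3,0,-1],
  [0,-210,-4,0,-1],
])

```text
t: 12.8
tcp_pos: [0.4556, -0.0357, 0.2062]
tcp_rot: [[-0.002, -0.004, 1.0], [-0.002, 1.0, 0.004], [-1.0, -0.002, -0.002]]
wrist_force: [0.6, 0.2, -0.8]
opening: 0.496
```

>>> carry_out([
  [0,-42,0,0,-1],
  [0,-84,-1,0,-1],
  [0,-120,-2,0,-1],
  [0,-150,-2,0,-1],
  [0,-168,-3,0,-1],
])

```text
t: 13.3
tcp_pos: [0.4515, -0.2062, 0.2056]
tcp_rot: [[-0.003, -0.001, 1.0], [-0.002, 1.0, 0.001], [-1.0, -0.002, -0.003]]
wrist_force: [0.8, 0.5, -0.5]
opening: 0.496
```

>>> carry_out([
  [0,0,0,0,-1],
  [0,0,0,0,-1],
  [0,0,0,0,-1],
  [0,0,0,0,-1],
  [0,0,0,0,-1],
])

```text
t: 13.8
tcp_pos: [0.4515, -0.2054, 0.2056]
tcp_rot: [[-0.003, -0.003, 1.0], [-0.002, 1.0, 0.003], [-1.0, -0.002, -0.003]]
wrist_force: [0.3, -0.3, -0.5]
opening: 0.502
```

>>> carry_out([
  [20,-3,1,0,-1],
  [50,-6,2,0,-1],
  [80,-6,2,0,-1],
  [95,-6,2,0,-1],
  [100,-6,2,0,-1],
])

```text
t: 14.3
tcp_pos: [0.4521, -0.2104, 0.1038]
tcp_rot: [[-0.006, -0.004, 1.0], [-0.001, 1.0, 0.004], [-1.0, -0.0, -0.006]]
wrist_force: [0.2, 0.2, -0.2]
opening: 0.496
```

```bash
python3 look.py a2
```

```text
14.3 [ 0.4521 -0.2104  0.1038] 0.496 [-25.  14. -29.  47.  -0.  65.]
217 119
```

View pics/a2.png

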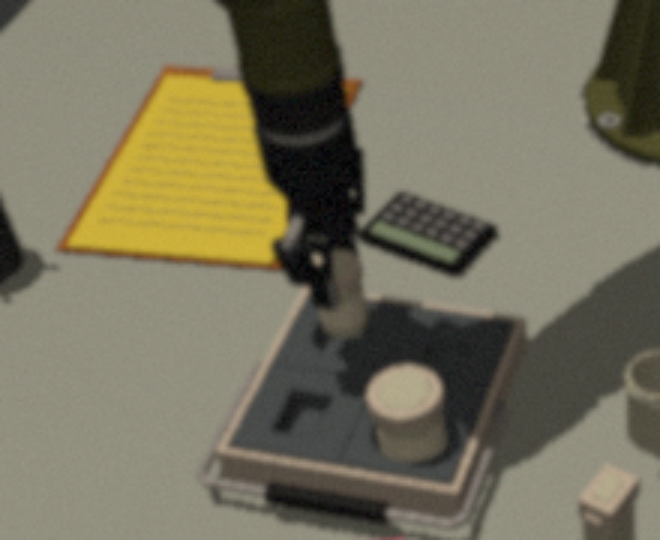

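The medium pot is held upright over its pocket, at crop (345,300). The large pot stands in its pocket. Lowering.

>>> carry_out([
  [3,-1,1.5,0,-1],
  [8,-1,1.5,0,-1],
  [15,-1,1.5,0,-1],
  [22,-1,1.5,0,-1],
  [26,-1,1.5,0,-1],
])

```text
t: 14.85
tcp_pos: [0.4534, -0.2116, 0.0775]
tcp_rot: [[-0.006, -0.003, 1.0], [-0.001, 1.0, 0.003], [-1.0, -0.001, -0.006]]
wrist_force: [0.4, -0.6, -0.6]
opening: 0.497
```

>>> carry_out([
  [1,0,0,0,-1],
  [2,0,0,0,-1],
  [3,0,0,0,-1],
  [4,0,0,0,-1],
  [4,0,0,0,-1],
])

```text
t: 15.35
tcp_pos: [0.4535, -0.2116, 0.0735]
tcp_rot: [[-0.006, -0.003, 1.0], [-0.001, 1.0, 0.003], [-1.0, -0.001, -0.006]]
wrist_force: [0.0, 1.0, -1.3]
opening: 0.497
```

>>> carry_out([
  [0.5,0,0,0,-1],
  [1,0,0,0,-1],
  [1.5,0,0,0,-1],
  [2,0,0,0,-1],
  [2,0,0,0,-1],
])

```text
t: 15.85
tcp_pos: [0.4539, -0.212, 0.0728]
tcp_rot: [[-0.005, -0.003, 1.0], [-0.002, 1.0, 0.003], [-1.0, -0.002, -0.005]]
wrist_force: [-3.2, 1.0, 11.8]
opening: 0.496
```

>>> carry_out([
  [0,0,0,0,0.1],
  [0,0,0,0,0.3],
  [0,0,0,0,0.4],
  [0,0,0,0,0.4],
  [-5,0,0,0,0.4],
])

```text
t: 16.35
tcp_pos: [0.4532, -0.2117, 0.0773]
tcp_rot: [[-0.006, -0.003, 1.0], [-0.001, 1.0, 0.003], [-1.0, -0.001, -0.006]]
wrist_force: [-0.4, 0.2, -0.4]
opening: 0.702
```

>>> carry_out([
  [-15,0,0,0,0.4],
  [-45,0,0,0,0.4],
  [-80,0,0,0,0.4],
  [-110,0,0,0,0.4],
  [-130,0,0,0,0.4],
])

```text
t: 16.85
tcp_pos: [0.4548, -0.2119, 0.21]
tcp_rot: [[-0.004, -0.003, 1.0], [-0.002, 1.0, 0.003], [-1.0, -0.002, -0.004]]
wrist_force: [0.2, -0.7, -1.0]
opening: 0.699
```

>>> carry_out([
  [0,40,8,0,0.2],
  [0,85,18,0,0.1],
  [0,130,27,0,0.1],
  [0,175,37,0,0.1],
  [0,220,46,0,0.1],
])

```text
t: 17.35
tcp_pos: [0.5002, 0.01, 0.2098]
tcp_rot: [[-0.003, -0.003, 1.0], [-0.002, 1.0, 0.003], [-1.0, -0.002, -0.003]]
wrist_force: [0.7, 0.2, -0.0]
opening: 0.549
```

>>> carry_out([
  [0,45,9,0,0.1],
  [0,90,19,0,0.1],
  [0,135,28,0,0.1],
  [0,180,38,0,0.1],
  [0,215,45,0,0.1],
])

```text
t: 17.85
tcp_pos: [0.5448, 0.2279, 0.2094]
tcp_rot: [[-0.003, -0.004, 1.0], [-0.002, 1.0, 0.004], [-1.0, -0.002, -0.003]]
wrist_force: [0.9, -0.2, 0.3]
opening: 0.55
```

>>> carry_out([
  [0,45,9,0,0.1],
  [0,85,18,0,0.1],
  [0,115,24,0,0.1],
  [0,125,26,0,0.1],
  [0,125,26,0,0.1],
])

```text
t: 18.35
tcp_pos: [0.57, 0.354, 0.2087]
tcp_rot: [[-0.003, -0.006, 1.0], [-0.002, 1.0, 0.006], [-1.0, -0.002, -0.003]]
wrist_force: [-0.1, -0.6, 0.1]
opening: 0.551
```

```bash
cat > chk.py <<'E'
from h import *
import sys
x,y,h,rad=map(float,sys.argv[1:])
s=r.read_state();print(s['t'],s['tcp_pos'].round(4),round(s['opening'],3))
for n in("scene","top"):
    p,d=r.grab_frame(n);print(shape(n,d,(x,y),h,rad=rad))
E
python3 chk.py .458 -.211 .078 .04; python3 chk.py .578 .3587 .086 .03
```

```text
18.35 [0.57   0.354  0.2087] 0.551
{'mean': array([ 458.6, -208.3]), 'circ': array([ 459. , -208.6]), 'r': 23.8, 'rect': array([ 459.7, -208.5,   46.2,   40.8,   21.4]), 'n': 173, 'z': 77.8, 'zmax': 81.7}
{'mean': array([ 455. , -209.3]), 'circ': array([ 454.8, -208.7]), 'r': 23.2, 'rect': array([ 454.2, -209.2,   42.9,   43.1,   43.3]), 'n': 277, 'z': 76.9, 'zmax': 80.9}
18.45 [0.57   0.3519 0.209 ] 0.551
{'mean': array([579.5, 358.5]), 'circ': array([579.6, 359.1]), 'r': 17.8, 'rect': array([579.4, 358.5,  32.2,  31.8,  47. ]), 'n': 138, 'z': 85.7, 'zmax': 89.0}
{'mean': array([577.4, 357.8]), 'circ': array([577.3, 357.7]), 'r': 17.3, 'rect': array([577.4, 358.2,  30.7,  31.4,  28.2]), 'n': 154, 'z': 85.1, 'zmax': 89.6}
```

The medium pot is within 3 mm of its pocket centre and its lid is at 78 mm, so it's seated. Now the bottle.

>>> carry_out([
  [20,3,2,0,0.1],
  [50,6,4,0,0.1],
  [85,6,4,0,0.1],
  [100,6,4,0,0.1],
  [100,6,4,0,0.1],
])

```text
t: 19.05
tcp_pos: [0.5722, 0.3551, 0.107]
tcp_rot: [[-0.007, -0.002, 1.0], [-0.005, 1.0, 0.002], [-1.0, -0.005, -0.007]]
wrist_force: [0.1, -0.5, -0.5]
opening: 0.552
```

>>> carry_out([
  [5,3,2,0,0.1],
  [12,3,2,0,0.1],
  [20,3,2,0,0.1],
  [28,3,2,0,0.1],
  [29,3,2,0,0.1],
])

```text
t: 19.55
tcp_pos: [0.5733, 0.3576, 0.0768]
tcp_rot: [[-0.009, -0.002, 1.0], [-0.006, 1.0, 0.002], [-1.0, -0.006, -0.009]]
wrist_force: [0.2, -0.7, -1.5]
opening: 0.549
```

>>> carry_out([
  [0,0,0,0,0],
  [0,0,0,0,-0.15],
  [0,0,0,0,-0.25],
  [0,0,0,0,-0.5],
  [0,0,0,0,-1],
])

```text
t: 20.05
tcp_pos: [0.5734, 0.3577, 0.0771]
tcp_rot: [[-0.008, -0.002, 1.0], [-0.006, 1.0, 0.002], [-1.0, -0.006, -0.008]]
wrist_force: [0.3, 1.1, 1.0]
opening: 0.362
```

>>> carry_out([
  [0,0,0,0,-1],
  [0,0,0,0,-1],
  [0,0,0,0,-1],
  [0,0,0,0,-1],
  [0,0,0,0,-1],
])

```text
t: 20.55
tcp_pos: [0.5735, 0.3578, 0.0772]
tcp_rot: [[-0.008, -0.002, 1.0], [-0.005, 1.0, 0.002], [-1.0, -0.005, -0.008]]
wrist_force: [0.8, -0.9, 0.3]
opening: 0.355
```

>>> carry_out([
  [-10,0,0,0,-1],
  [-45,0,0,0,-1],
  [-85,0,0,0,-1],
  [-120,0,0,0,-1],
  [-140,0,0,0,-1],
])

```text
t: 21.05
tcp_pos: [0.5757, 0.3592, 0.2217]
tcp_rot: [[-0.004, -0.002, 1.0], [-0.003, 1.0, 0.002], [-1.0, -0.003, -0.004]]
wrist_force: [0.5, 0.2, -0.7]
opening: 0.356
```

>>> carry_out([
  [0,-20,-5,0,-1],
  [0,-55,-14,0,-1],
  [0,-92,-24,0,-1],
  [0,-130,-34,0,-1],
  [0,-170,-44,0,-1],
])

```text
t: 21.55
tcp_pos: [0.5315, 0.188, 0.2231]
tcp_rot: [[-0.003, -0.003, 1.0], [-0.003, 1.0, 0.003], [-1.0, -0.003, -0.003]]
wrist_force: [0.4, -0.2, -0.3]
opening: 0.357
```

>>> carry_out([
  [0,-40,-10,0,-1],
  [0,-80,-20,0,-1],
  [0,-120,-31,0,-1],
  [0,-160,-41,0,-1],
  [0,-190,-49,0,-1],
])

```text
t: 22.05
tcp_pos: [0.4822, -0.0041, 0.2247]
tcp_rot: [[-0.003, -0.002, 1.0], [-0.003, 1.0, 0.002], [-1.0, -0.003, -0.003]]
wrist_force: [0.3, -0.4, -0.2]
opening: 0.359
```

>>> carry_out([
  [0,-40,-10,0,-1],
  [0,-75,-19,0,-1],
  [0,-100,-26,0,-1],
  [0,-110,-29,0,-1],
  [0,-110,-29,0,-1],
])

```text
t: 22.55
tcp_pos: [0.4532, -0.115, 0.2257]
tcp_rot: [[-0.002, 0.001, 1.0], [-0.003, 1.0, -0.001], [-1.0, -0.003, -0.002]]
wrist_force: [-0.0, 0.8, -0.7]
opening: 0.36
```

>>> carry_out([
  [0,0,0,0,-1],
  [0,0,0,0,-1],
  [0,0,0,0,-1],
  [0,0,0,0,-1],
  [0,0,0,0,-1],
])

```text
t: 23.05
tcp_pos: [0.4533, -0.1145, 0.2256]
tcp_rot: [[-0.002, -0.0, 1.0], [-0.003, 1.0, 0.0], [-1.0, -0.003, -0.002]]
wrist_force: [0.5, -0.6, 0.7]
opening: 0.357
```

>>> carry_out([
  [20,-1,-1,0,-1],
  [50,-2,-2,0,-1],
  [80,-2,-2,0,-1],
  [98,-2,-2,0,-1],
  [103,-2,-2,0,-1],
])

```text
t: 23.55
tcp_pos: [0.4495, -0.1163, 0.1206]
tcp_rot: [[-0.006, -0.001, 1.0], [-0.002, 1.0, 0.001], [-1.0, -0.002, -0.006]]
wrist_force: [-1.0, 0.3, -0.1]
opening: 0.357
```

```bash
python3 look.py a3
```

```text
23.55 [ 0.4495 -0.1163  0.1206] 0.357 [-14.  10. -32.  49.  -0.  76.]
252 119
```

View pics/a3.png

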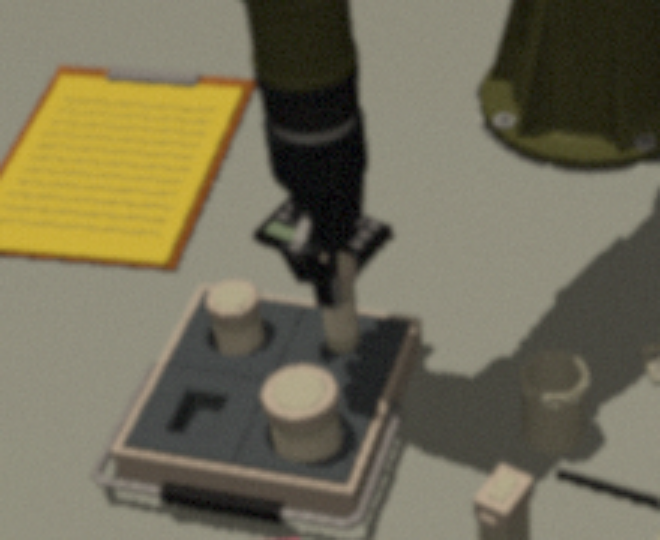

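The bottle is upright over its pocket, with its foot at crop (340,345).

>>> carry_out([
  [3,0,1.5,0,-1],
  [8,0,1.5,0,-1],
  [15,0,1.5,0,-1],
  [22,0,1.5,0,-1],
  [26,0,1.5,0,-1],
])

```text
t: 24.1
tcp_pos: [0.451, -0.1164, 0.0944]
tcp_rot: [[-0.005, -0.001, 1.0], [-0.002, 1.0, 0.001], [-1.0, -0.002, -0.005]]
wrist_force: [-1.2, 0.1, -0.4]
opening: 0.36
```

>>> carry_out([
  [1,0,0,0,-1],
  [2,0,0,0,-1],
  [2.5,0,0,0,-1],
  [3,0,0,0,-1],
  [3,0,0,0,-1],
])

```text
t: 24.6
tcp_pos: [0.4511, -0.1165, 0.0915]
tcp_rot: [[-0.005, -0.001, 1.0], [-0.002, 1.0, 0.001], [-1.0, -0.002, -0.005]]
wrist_force: [0.4, 0.5, -0.6]
opening: 0.36
```

>>> carry_out([
  [0.5,0,0,0,-1],
  [1,0,0,0,-1],
  [1,0,0,0,-1],
  [1,0,0,0,-1],
  [1,0,0,0,-1],
])

```text
t: 25.1
tcp_pos: [0.4515, -0.1165, 0.0909]
tcp_rot: [[-0.004, -0.001, 1.0], [-0.003, 1.0, 0.001], [-1.0, -0.003, -0.004]]
wrist_force: [-1.7, 0.5, 5.4]
opening: 0.358
```

>>> carry_out([
  [0,0,0,0,-0.1],
  [0,0,0,0,0.1],
  [0,0,0,0,0.2],
  [0,0,0,0,0.2],
  [-5,0,0,0,0.2],
])

```text
t: 25.6
tcp_pos: [0.4509, -0.1164, 0.0955]
tcp_rot: [[-0.006, -0.001, 1.0], [-0.002, 1.0, 0.001], [-1.0, -0.002, -0.006]]
wrist_force: [0.1, -0.3, 0.9]
opening: 0.6
```

>>> carry_out([
  [-15,0,0,0,0.2],
  [-45,0,0,0,0.2],
  [-80,0,0,0,0.2],
  [-105,0,0,0,0.2],
  [-120,0,0,0,0.2],
])

```text
t: 26.1
tcp_pos: [0.4525, -0.1164, 0.2182]
tcp_rot: [[-0.003, -0.001, 1.0], [-0.003, 1.0, 0.001], [-1.0, -0.003, -0.003]]
wrist_force: [0.4, -0.3, -0.0]
opening: 0.597
```

>>> carry_out([
  [0,30,25,-8.5,0.1],
  [0,68,56,-17,0],
  [0,106,87,-25.5,0],
  [0,144,118,-34,0],
  [0,180,147,-42,0],
])

```text
t: 26.6
tcp_pos: [0.6006, 0.0656, 0.2176]
tcp_rot: [[-0.002, -0.674, 0.739], [-0.003, 0.739, 0.674], [-1.0, -0.001, -0.004]]
wrist_force: [0.4, -0.4, 0.5]
opening: 0.5
```

>>> carry_out([
  [0,0,0,-8,0],
  [0,0,0,-16,0],
  [0,0,0,-24,0],
  [0,0,0,-32.5,0],
  [0,0,0,-32.5,0],
])

```text
t: 27.1
tcp_pos: [0.6006, 0.0656, 0.2178]
tcp_rot: [[-0.002, -0.966, 0.26], [-0.003, 0.26, 0.966], [-1.0, 0.001, -0.004]]
wrist_force: [0.3, 0.1, -0.3]
opening: 0.496
```

```bash
python3 chk.py .4546 -.115 .100 .03; python3 chk.py .6086 .0706 .084 .04; python3 -c "
from plant import r
s=r.read_state();print(s['tcp_rot'].round(3),s['joint_positions'].round(1))"
```

```text
27.1 [0.6006 0.0656 0.2178] 0.496
{'mean': array([ 457.9, -113.6]), 'circ': array([ 458.8, -113.3]), 'r': 17.2, 'rect': array([ 458.8, -113.3,   32.1,   31.6,   52.6]), 'n': 94, 'z': 99.3, 'zmax': 103.9}
27.2 [0.6006 0.0656 0.2178] 0.5
{'mean': array([610.1,  71.6]), 'circ': array([610.5,  71.2]), 'r': 24.8, 'rect': array([610.1,  71.3,  30.6,  43.2,  75.1]), 'n': 198, 'z': 83.4, 'zmax': 87.8}
[[-0.002 -0.965  0.263]
 [-0.003  0.263  0.965]
 [-1.     0.001 -0.003]] [ 6.3 19.4 -5.4 65.3 -0.2 21.6]Traceback (most recent call last):
  File "chk.py", line 6, in <module>
    p,d=r.grab_frame(n);print(shape(n,d,(x,y),h,rad=rad))
                              ~~~~~^^^^^^^^^^^^^^^^^^^^^
  File "h.py", line 19, in shape
    i=1+np.argmax(st[1:,4]);P=Q[l==i]
        ~~~~~~~~~^^^^^^^^^^
    return _wrapfunc(a, 'argmax', axis=axis, out=out, **kwds)
    return bound(*args, **kwds)
ValueError: attempt to get argmax of an empty sequence
Traceback (most recent call last):
  File "chk.py", line 6, in <module>
    p,d=r.grab_frame(n);print(shape(n,d,(x,y),h,rad=rad))
                              ~~~~~^^^^^^^^^^^^^^^^^^^^^
  File "h.py", line 19, in shape
    i=1+np.argmax(st[1:,4]);P=Q[l==i]
        ~~~~~~~~~^^^^^^^^^^
ValueError: attempt to get argmax of an empty sequence
```

The bottle is seated: cap at 99 mm, within about 3 mm of the centre. The top view of it was blocked by the arm. Next, the mailer.

>>> carry_out([
  [20,-1,3,0,0.2],
  [50,-2.5,6,0,0.2],
  [80,-2.5,6,0,0.2],
  [98,-2.5,6,0,0.2],
  [100,-2.5,6,0,0.2],
])

```text
t: 27.8
tcp_pos: [0.6022, 0.07, 0.115]
tcp_rot: [[-0.007, -0.964, 0.265], [-0.004, 0.265, 0.964], [-1.0, 0.006, -0.005]]
wrist_force: [-0.5, 0.5, 0.7]
opening: 0.597
```

```bash
python3 look.py a4
```

```text
27.8 [0.6022 0.07   0.115 ] 0.597 [  7.  24. -13.  54.  -0.  22.]
309 180
```

View pics/a4.png

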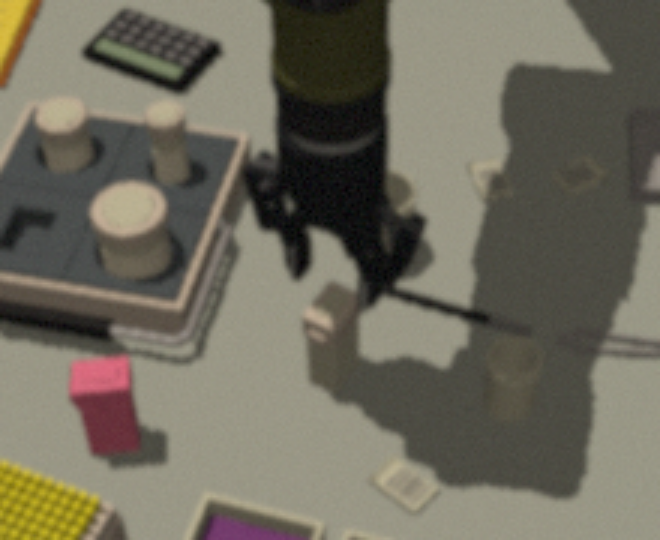

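The jaws straddle the mailer's cap: fingers at crop (300,265) and (370,290), cap at (330,310). The three placed containers stand upright.

>>> carry_out([
  [8,-2,1,0,0.2],
  [18,-2,1,0,0.2],
  [28,-2,1,0,0.2],
  [37,-2,1,0,0.2],
  [40,-2,1,0,0.2],
])

```text
t: 28.35
tcp_pos: [0.6043, 0.0703, 0.075]
tcp_rot: [[-0.007, -0.964, 0.264], [-0.004, 0.264, 0.964], [-1.0, 0.006, -0.005]]
wrist_force: [-0.3, 0.7, 0.3]
opening: 0.601
```

>>> carry_out([
  [0,0,0,0,0],
  [0,0,0,0,-0.15],
  [0,0,0,0,-0.25],
  [0,0,0,0,-0.5],
  [0,0,0,0,-1],
])

```text
t: 28.85
tcp_pos: [0.6048, 0.0704, 0.0755]
tcp_rot: [[-0.006, -0.964, 0.264], [-0.003, 0.264, 0.964], [-1.0, 0.005, -0.005]]
wrist_force: [-0.2, 0.0, 2.1]
opening: 0.346
```

>>> carry_out([
  [0,0,0,0,-1],
  [0,0,0,0,-1],
  [0,0,0,0,-1],
  [0,0,0,0,-1],
  [0,0,0,0,-1],
])

```text
t: 29.35
tcp_pos: [0.6047, 0.0704, 0.0755]
tcp_rot: [[-0.006, -0.964, 0.264], [-0.003, 0.264, 0.964], [-1.0, 0.005, -0.005]]
wrist_force: [0.6, -0.2, 1.3]
opening: 0.348
```

>>> carry_out([
  [-10,0,0,0,-1],
  [-45,0,0,0,-1],
  [-85,0,0,0,-1],
  [-120,0,0,0,-1],
  [-135,0,0,0,-1],
])

```text
t: 29.85
tcp_pos: [0.6073, 0.0711, 0.2153]
tcp_rot: [[-0.0, -0.964, 0.264], [-0.003, 0.264, 0.964], [-1.0, -0.001, -0.003]]
wrist_force: [0.5, -0.9, -0.4]
opening: 0.348
```

>>> carry_out([
  [0,-2,-25,-2,-1],
  [0,-5,-65,-4,-1],
  [0,-8,-105,-6,-1],
  [0,-11,-145,-8,-1],
  [0,-13,-180,-10,-1],
])

```text
t: 30.35
tcp_pos: [0.5717, -0.1077, 0.2167]
tcp_rot: [[0.001, -0.996, 0.092], [-0.003, 0.092, 0.996], [-1.0, -0.001, -0.003]]
wrist_force: [-0.0, -0.7, 0.1]
opening: 0.346
```

>>> carry_out([
  [0,4,-40,-3,-1],
  [0,8,-75,-6,-1],
  [0,10,-97,-7.3,-1],
  [0,10,-103,-7.3,-1],
  [0,10,-103,-7.3,-1],
])

```text
t: 30.85
tcp_pos: [0.5522, -0.2099, 0.2174]
tcp_rot: [[0.001, -0.999, -0.033], [-0.003, -0.033, 0.999], [-1.0, -0.001, -0.003]]
wrist_force: [-0.2, -0.4, -0.3]
opening: 0.345
```

>>> carry_out([
  [0,0,0,0,-1],
  [0,0,0,0,-1],
  [0,0,0,0,-1],
  [0,0,0,0,-1],
  [0,0,0,0,-1],
])

```text
t: 31.35
tcp_pos: [0.5523, -0.2094, 0.2174]
tcp_rot: [[0.001, -0.999, -0.034], [-0.003, -0.034, 0.999], [-1.0, -0.001, -0.003]]
wrist_force: [-0.5, -0.5, 0.5]
opening: 0.345
```

>>> carry_out([
  [20,0,0,0,-1],
  [50,0,0,0,-1],
  [78,0,0,0,-1],
  [94,0,0,0,-1],
  [97,0,0,0,-1],
])

```text
t: 31.85
tcp_pos: [0.5508, -0.2089, 0.118]
tcp_rot: [[-0.003, -0.999, -0.034], [-0.001, -0.034, 0.999], [-1.0, 0.003, -0.001]]
wrist_force: [-0.9, 0.7, -0.7]
opening: 0.344
```

```bash
python3 look.py a5
```

```text
31.85 [ 0.5508 -0.2089  0.118 ] 0.344 [-21.  22. -16.  53.  -0. -23.]
201 141
```

View pics/a5.png

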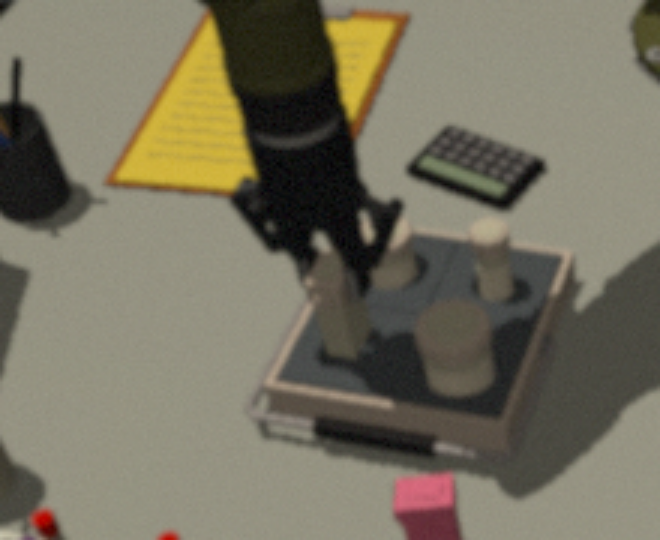

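The mailer stands over its rectangular pocket, upright and aligned with the tray (foot at crop (343,345)). Lowering it.

>>> carry_out([
  [3,0,0,0,-1],
  [8,0,0,0,-1],
  [15,0,0,0,-1],
  [21,0,0,0,-1],
  [25,0,0,0,-1],
])

```text
t: 32.4
tcp_pos: [0.5512, -0.2092, 0.0934]
tcp_rot: [[-0.002, -0.999, -0.034], [-0.002, -0.034, 0.999], [-1.0, 0.002, -0.002]]
wrist_force: [0.4, 0.8, -0.8]
opening: 0.345
```

>>> carry_out([
  [1,0,0,0,-1],
  [2,0,0,0,-1],
  [2.5,0,0,0,-1],
  [3,0,0,0,-1],
  [3,0,0,0,-1],
])

```text
t: 32.9
tcp_pos: [0.5513, -0.2092, 0.0905]
tcp_rot: [[-0.002, -0.999, -0.034], [-0.002, -0.034, 0.999], [-1.0, 0.002, -0.002]]
wrist_force: [-1.0, -0.3, -1.0]
opening: 0.349
```

>>> carry_out([
  [0.5,0,0,0,-1],
  [1,0,0,0,-1],
  [1.2,0,0,0,-1],
  [1.2,0,0,0,-1],
  [1.2,0,0,0,-1],
])

```text
t: 33.4
tcp_pos: [0.5515, -0.2093, 0.0895]
tcp_rot: [[-0.001, -0.999, -0.034], [-0.002, -0.034, 0.999], [-1.0, 0.001, -0.002]]
wrist_force: [-0.6, -1.1, 1.6]
opening: 0.346
```

>>> carry_out([
  [0.3,0,0,0,-0.1],
  [0.3,0,0,0,0.1],
  [0,0,0,0,0.2],
  [0,0,0,0,0.2],
  [-5,0,0,0,0.2],
])

```text
t: 33.9
tcp_pos: [0.5509, -0.2091, 0.094]
tcp_rot: [[-0.003, -0.999, -0.034], [-0.002, -0.034, 0.999], [-1.0, 0.003, -0.001]]
wrist_force: [-0.5, 0.7, 0.3]
opening: 0.599
```

>>> carry_out([
  [-15,0,0,0,0.2],
  [-45,0,0,0,0.2],
  [-80,0,0,0,0.2],
  [-110,0,0,0,0.2],
  [-140,0,0,0,0.2],
])

```text
t: 34.4
tcp_pos: [0.5512, -0.2088, 0.2359]
tcp_rot: [[-0.002, -0.999, -0.034], [-0.002, -0.034, 0.999], [-1.0, 0.002, -0.002]]
wrist_force: [0.3, 0.7, -0.7]
opening: 0.601
```

>>> carry_out([
  [0,0,40,0,0.2],
  [0,0,85,0,0.2],
  [0,0,130,0,0.2],
  [0,0,175,0,0.2],
  [0,0,220,0,0.2],
])

```text
t: 34.9
tcp_pos: [0.5434, 0.0127, 0.2361]
tcp_rot: [[-0.001, -0.999, -0.034], [-0.002, -0.034, 0.999], [-1.0, 0.001, -0.002]]
wrist_force: [1.0, -0.2, -0.1]
opening: 0.598
```

>>> carry_out([
  [0,0,45,0,0.2],
  [0,0,90,0,0.2],
  [0,0,135,0,0.2],
  [0,0,170,0,0.2],
  [0,0,180,0,0.2],
])

```text
t: 35.4
tcp_pos: [0.537, 0.196, 0.2362]
tcp_rot: [[-0.001, -0.999, -0.038], [-0.001, -0.038, 0.999], [-1.0, 0.001, -0.0]]
wrist_force: [-1.3, -0.3, 0.3]
opening: 0.599
```

>>> carry_out([
  [0,0,0,0,0.2],
  [0,0,0,0,0.2],
  [0,0,0,0,0.2],
  [0,0,0,0,0.2],
  [0,0,0,0,0.2],
])

```text
t: 35.9
tcp_pos: [0.5372, 0.1949, 0.2363]
tcp_rot: [[-0.001, -0.999, -0.036], [-0.001, -0.036, 0.999], [-1.0, 0.001, -0.001]]
wrist_force: [0.0, -0.5, 0.3]
opening: 0.597
```

Run:
```python
from h import *
F={n:r.grab_frame(n) for n in("scene","top")}
T=dict(pot_large=(.5506,-.1118,.088),pot_medium=(.458,-.2112,.078),bottle=(.4546,-.1152,.1),mailer=(.554,-.2075,.098),open_large=(.471,.0755,.07),open_medium=(.603,.2095,.06))
for k,(x,y,h) in T.items():
    for n in F:
        try: s=shape(n,F[n][1],(x,y),h,rad=.04);print(k,n,s['mean'],s['r'],s['rect'],s['z'])
        except Exception as e: print(k,n,'none')
a=F["scene"][0][60:260,150:420,::-1];b=F["top"][0][150:300,180:480,::-1]
cv2.imwrite("pics/end.png",np.vstack([cv2.resize(a,(405,300)),cv2.resize(b,(405,203))]).repeat(1,0))
print(r.read_state()['tcp_pos'])
```

```text
pot_large scene [ 557.6 -110.3] 31.8 [ 557.  -110.    58.7   60.3   73.2] 87.6
pot_large top [ 554.4 -112. ] 29.8 [ 554.1 -112.5   58.    57.4   25.2] 86.9
pot_medium scene [ 458.  -209.1] 23.1 [ 458.4 -208.9   41.1   45.6   14.2] 77.7
pot_medium top [ 454.8 -209.7] 22.6 [ 455.5 -209.8   43.8   43.    71.5] 76.7
bottle scene [ 458.3 -113.3] 17.6 [ 458.9 -112.5   34.6   30.4   45.7] 99.3
bottle top [ 455.8 -114.8] 16.2 [ 455.6 -114.8   29.4   28.7   89.8] 98.8
mailer scene [ 557.1 -206.3] 25.4 [ 557.  -206.2   42.7   32.1    1.5] 96.9
mailer top [ 554.5 -207.2] 24.0 [ 554.6 -206.7   39.8   30.1    1.9] 96.6
open_large scene [472.2  77.8] 29.1 [472.2  77.   57.9  51.6  14.4] 68.3
open_large top [469.9  73.5] 27.7 [469.2  74.6  50.5  54.8  89.7] 68.4
open_medium scene [604.8 210.4] 21.7 [604.3 211.1  39.5  41.2  81.3] 58.9
open_medium top none
[0.53714647 0.19527158 0.23624871]
```

View pics/end.png

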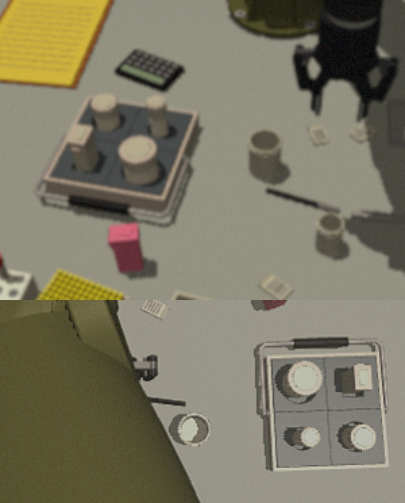

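All four stand seated, each within about 5 mm of its pocket centre and at the expected height. The open pots haven't moved and the arm is clear, so I'm handing in.

```bash
python3 -c "
from plant import r
print(r.job_done())"
```

```text
the job is handed in; nothing more can be done
None
```

All four closed containers are in their own pockets, released, and the job is handed in at about 36 s of the 128 s. I gripped each one by its lid, lowered it until the wrist force showed contact with the pocket floor, then let go and backed the arm away.

| Container | Lid top, expected (mm) | Lid top, scene / top camera (mm) | Off pocket centre (mm) |
|---|---|---|---|
| Large pot | 88 | 88 / 87 | about 5 |
| Medium pot | 78 | 78 / 77 | about 3 |
| Bottle | 100 | 99 / 99 | about 3 |
| Mailer | 98 | 97 / 97 | about 2 |

- **Uprightness:** all four looked upright in the last picture.
- **Open pots:** the large one read within 1 mm of its starting position in both views. The medium one read the same in the scene view, but the arm hid it from the top camera.
- **Camera disagreement:** the two cameras differ by 2–3 mm. Both read about 3–5 mm farther out in x than the arm's own position. I only corrected for this after the large pot, so that pot sits farthest off centre, though still inside the 10 mm limit.

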